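Push the slide carrier home under the camera bridge

ROBOT

A 7-joint arm with a two-finger parallel gripper is mounted at the origin on the work surface. World frame = base frame: x ahead of the robot, y to its left, z up, the work surface at z = 0. Lengths are in m, angles in rad, forces in N, time in s.
With the tool pointing down it reaches from about 0.4 to 0.9 m from the base axis. Payload 5.6 kg.
Tool frame: the origin (TCP) lies midway between the tips of the shut fingers; the grasp point (between the pads) lies 19 mm behind it; z points along the fingers, y is the line along which they close (so a half turn about z gives the same grasp; the last joint's range is limited). The gripper opens to 92 mm and grips with 3 to 60 N. Pads are 20 mm wide; open, the fingers measure 128 mm over their backs; the gripper's body (75 mm by 189 mm) begins 69 mm behind the grasp point.
Start: joints at [1.228, 0.468, -0.012, 1.603, 0.006, 1.071, -0.056], TCP at [0.192, -0.621, 0.183] pointing down, gripper open.
Joint ranges: [-2.53, 2.53], [-0.31, 2.02], [-1.57, 1.55], [0.28, 2.44], [-1.29, 4.43], [0.15, 1.84], [-2.92, 2.92]. Speed limits (rad/s): [2.57, 2.57, 3.14, 3.14, 3.14, 3.14, 3.14].

INTERFACE

Orientations are given as a rotation vector (axis times angle).
In Python, from bench import r gives the robot as it stands.
- The arm moves only by the tool send_rows, never from a script. Its argument "targets" is a list of rows, each a list of 4 numbers: the shift along the tool's x, y, z in mm, then the turn about the tool's z in degrees. A call has 1 to 8 rows; each row shifts and turns the commanded pose from where the row before left it, along the tool's axes as they then stand; what a row does not reach is not made up. A row lasts 1/10 s, in which the tool goes at most 50 mm and 8.59 degrees, less where a joint would pass 70% of its speed; a pose out of reach is approached as far as the arm can. A call is refused whole if a number of a shift passes 50 or a number of a turn 8.59, either way. A call with a gripper value outside its range is refused whole. "jaw" is the finger opening in mm, from 0 to 91.9, set as the call begins (left out, the last holds). The fingers move at their own pace and stop on an object; "force" is the grip in N (left out, the last holds). Time passes only in rows, so rows that do not move let the fingers close. It gives the time, the measured TCP pose, the force, the opening and the grip force at its end, in the units of the state.
- r.observe(): the state, without advancing time (a new reading comes with each control period).
- r.read_camera(name): name is "side" or "top" or "wrist"; returns a dict with "frame" (420x560x3 uint8, blue, green, red), "fovy" (degrees; the focal length in pixels is half the picture's height over the tangent of half this angle, whatever the lens; pixels are square), "cx", "cy" (the principal point, pixels), "k1" (the pictures are not rectified: a ray, as slopes to the right and down, at radius r is drawn at 1 + k1 r^2 times it, then the intrinsics apply), "view" (4x4, takes a point from world to camera coordinates). Camera axes: x right, y down, z forward; pixel columns grow to the right and rows downward; lengths in m; the calibration is good to about 2 mm. A picture is of the moment at which its call begins. There is no depth.
- r.job_done(): hands the job in; it is judged then, once.
The state is a dict: "time_s": time; "joint_positions": joint angles; "joint_vel": joint speeds; "tau": joint torques, N m; "tcp_pos": TCP position; "ee_rot": TCP orientation; "ft_force": force on the tool from outside, world axes, zero at the start; "ft_torque": the same for the moment, N m; "opening": finger opening in m; "grip_force": force on a finger pad.
Only numpy, scipy, OpenCV 4.12 (cv2) and the standard library are available. Lean on these libraries where they do the work, as an engineer would, in place of code of your own. Each camera call takes 0.05 s, during which the arm holds its last target. There are 200 camera calls.

TASK

With the fingertips, push the oblong slide carrier across the loading apron, in between the guides and under the low camera bridge, until its front is fully home against the end stop. It must slide flat on the base plate the whole way: do not lift or tip it. Leave everything else on the bench where it is.

Things in the scene. Friction and masses are not known exactly. Their poses are not given: they have to be found in the camera images.
- stage: Imaging stage, fixed to the bench, turned up to 0.3 rad either way. Origin: on the bench (z = 0) under the bridge's middle; +x is the way a carrier slides in, +y to the left of that. Black base plate, top at z = 8 mm, x -210 to +60 mm, y -110 to +110 mm; its open part at -x is the loading apron.
- bridge (a point): Middle of the white bridge's underside, 16 mm above the base plate; axes as the stage. The bridge is 48 mm deep along x, 14 mm thick (top at z = 38 mm), 132 mm wide with legs 48 to 66 mm either side of the middle; a round camera 46 mm wide stands on it up to z = 143 mm.
- mouth (a point): Middle of the mouth of the steel guides, on the base plate (stage x = -62 mm); axes as the stage. The guides are 10 mm high; about 110 mm apart here, they narrow until stage x = -28 mm and then run on parallel, inner faces 80 mm apart (y = -40 and +40 mm), under the bridge to the end stop.
- stop (a point): Middle of the steel end stop's face, on the base plate (stage x = +36 mm), just beyond the bridge; axes as the stage; the stop is 10 mm high.
- carrier: Slide carrier: loose flat aluminium plate, 100 mm long (its x), 76 wide, 12 thick, 0.18 to 0.35 kg, a glass slide let into its top. Origin: centre of its underside. Starts flat on the apron (z = 8 mm), front (+x) to the bridge, up to 30 mm off the guides' middle line and 0.25 rad askew. Home, its origin is at stage x = -14 mm, y = 0.
- carrier_rear (a point): Middle of the carrier's rear edge, half-way up (6 mm), 50 mm behind its origin; axes as the carrier. The rear edge is straight, 76 mm wide; the front corners are rounded (12 mm radius). With the carrier home the rear 40 mm stand out of the bridge.
- objective: Bystander: steel objective lens standing on the base plate beside the bridge's left leg (+y), 30 mm diameter, 44 mm high. Origin: centre of its underside.
- dropper: Bystander: amber dropper bottle, 28 mm diameter, 62 mm high, standing on the bench left of the loading apron. Origin: centre of its underside.
- dish: Bystander: clear covered dish, 90 mm diameter, 16 mm high, on the bench right of the loading apron. Origin: centre of its underside.
- round_carrier: Bystander: another carrier, square, 90 x 90 x 12 mm with a round window, lying on the bench far to the right. Origin: centre of its underside.
- slide_box: Bystander: grey closed slide box, 85 x 100 x 32 mm, far to the left. Origin: centre of its underside.
- mouse: Bystander: black computer mouse, 100 x 58 x 22 mm, far to the right. Origin: centre of its underside.
- eyepiece: Bystander: black eyepiece standing on the bench left of the stage, beyond the bridge, 36 mm diameter, 50 mm high. Origin: centre of its underside.
Things that resemble listed ones, but are neither listed nor needed, are in the scene too. What is shaped like the carrier but green is not meant.

How it is judged:
By the outcome, as a careful person would: the job done as asked, in the order asked, and still so for the second after the job is handed in, with the robot touching nothing.
It also fails if it takes over 48 s, if anything falls off the work surface, if the arm or the gripper's body presses on something with over 40 N, if the wrist force passes 120 N, or if a joint passes its speed limit or range.

## Working session

There is one attempt and no reset: what is moved stays moved. The work goes in short steps, Python scripts to look and compute and a tool call to move; the robot and the scene stay as the last step left them, time stands still between calls to the robot, and variables do not carry over. Pictures are saved under pics/ and viewed, at most 10 in all, crops included, and the job is handed in when it is done.

Besides the shell and the picture viewer there is one more tool, called after "Emit:" by a JSON object that holds its "fn" and its "kwargs", one argument or row to a line. send_rows: Moves the arm, as the interface text tells. Its arguments: {"type":"object","properties":{"targets":{"type":"array","items":{"type":"array","items":{"type":"number"}}},"jaw":{"type":"number"},"force":{"type":"number"}},"required":["targets"]}

```bash
ls; mkdir -p pics; cat > h.py <<'E'
import numpy as np, cv2
from bench import r
def cam(n):
    c=r.read_camera(n); h=c["frame"].shape[0]; c["f"]=h/2/np.tan(np.radians(c["fovy"])/2)
    c["K"]=np.array([[c["f"],0,c["cx"]],[0,c["f"],c["cy"]],[0,0,1.]]); c["D"]=np.array([c["k1"],0,0,0.]); c["view"]=np.array(c["view"]); return c
def cast(c,px,z):
    p=cv2.undistortPoints(np.array(px,float).reshape(-1,1,2),c["K"],c["D"]).reshape(-1,2)
    R,t=c["view"][:3,:3],c["view"][:3,3]; o=-R.T@t
    d=np.c_[p,np.ones(len(p))]@R
    return o+d*((z-o[2])/d[:,2])[:,None]
def proj(c,P):
    R,t=c["view"][:3,:3],c["view"][:3,3]
    return cv2.projectPoints(np.array(P,float).reshape(-1,1,3),cv2.Rodrigues(R)[0],t,c["K"],c["D"])[0].reshape(-1,2)
E
python3 - <<'E'
from h import *
for n in("top","side"):
    c=cam(n); cv2.imwrite(f"pics/{n}1.png",c["frame"]); print(n,c["fovy"],c["k1"],(-c["view"][:3,:3].T@c["view"][:3,3]).round(3))
s=r.observe(); print(s)
E
```

```text
pics
top 43.363713803014576 -0.06018223452686817 [ 0.439 -0.025  1.57 ]
side 45.71739046857917 0.018191196816733885 [0.022 0.948 0.703]
{'time_s': 0.1, 'joint_positions': array([ 1.2280029 ,  0.46828236, -0.01159842,  1.60350699,  0.0059966 ,
        1.07140859, -0.05627676]), 'joint_vel': array([-0.0004712 , -0.00101513, -0.00152598, -0.00090917, -0.00032874,
       -0.00119236, -0.00066627]), 'tau': array([ 1.22190511e-03, -5.21649027e+01, -1.22059588e-02, -2.44366264e+01,
       -5.67003933e-02,  1.40568148e-02,  7.93778918e-05]), 'tcp_pos': array([ 0.19172336, -0.62048903,  0.18195018]), 'ee_rot': array([-3.10486021e+00, -4.68851231e-01,  5.42963215e-04]), 'ft_force': array([1.03272271, 0.63100455, 0.05578891]), 'ft_torque': array([-0.05456432,  0.04722659,  0.04001766]), 'grip_force': 0.0, 'opening': 0.09202539541691634}
```

View pics/top1.png

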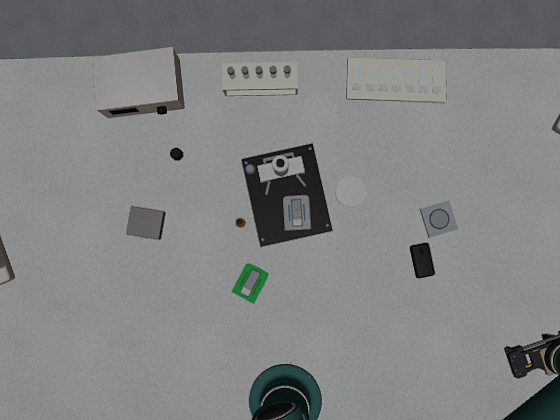

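View pics/side1.png

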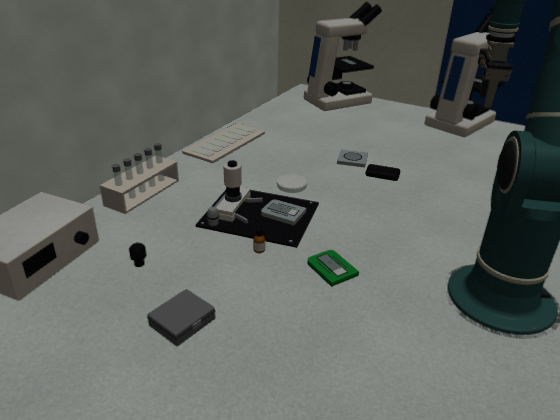

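Top view: the bridge is at (281,168), the black base plate has corners at about (243,158), (312,144), (331,231), (261,245), and the robot base is at the bottom.

Things that could be taken for the carrier:
- Silver oblong plate on the apron at (296,212). This is the one that fits the description.
- Green oblong plate at (250,283), a decoy.
- Square carrier with a round window at (438,218), a bystander.

Next I'll measure the chosen one and check it in a close crop.

```bash
cat > meas.py <<'E'
from h import *
def top(c,show=None):
    g=cv2.cvtColor(c["frame"],cv2.COLOR_BGR2GRAY); out={}
    # black plate
    S=8; x0,y0,w,h=225,130,125,130
    G=cv2.resize(g[y0:y0+h,x0:x0+w],None,fx=S,fy=S,interpolation=cv2.INTER_CUBIC)
    full=lambda q:(np.asarray(q,float)+.5)/S-.5+[x0,y0]
    m=(G<85).astype(np.uint8); 
    cs,_=cv2.findContours(m,cv2.RETR_EXTERNAL,cv2.CHAIN_APPROX_NONE); b=max(cs,key=cv2.contourArea)
    out["plate"]=full(cv2.boxPoints(cv2.minAreaRect(b)))
    inner=np.zeros_like(m); cv2.drawContours(inner,[cv2.convexHull(b)],-1,1,-1); 
    inner=cv2.erode(inner,np.ones((25,25)))
    q=((G>70)&(inner>0)).astype(np.uint8)
    cs,_=cv2.findContours(q,cv2.RETR_EXTERNAL,cv2.CHAIN_APPROX_NONE)
    out["blobs"]=[(cv2.contourArea(k)/S/S,full(cv2.boxPoints(cv2.minAreaRect(k)))) for k in cs if cv2.contourArea(k)>60*S*S]
    if show: cv2.imwrite(show,cv2.resize(c["frame"][y0:y0+h,x0:x0+w],None,fx=4.5,fy=4.5,interpolation=cv2.INTER_CUBIC))
    return out
E
python3 - <<'E'
from meas import *
c=cam("top"); o=top(c,"pics/crop1.png"); np.set_printoptions(precision=4,suppress=True)
P=cast(c,o["plate"],.008); print(P, np.linalg.norm(np.roll(P,-1,0)-P,axis=1))
for a,b in o["blobs"]:
    B=cast(c,b,.02); print(a,b.mean(0),B[:,:2],np.linalg.norm(np.roll(B,-1,0)-B,axis=1),B.mean(0))
E
```

```text
[[ 0.7143  0.1216  0.008 ]
 [ 0.7596 -0.0957  0.008 ]
 [ 0.4951 -0.1492  0.008 ]
 [ 0.4503  0.0656  0.008 ]] [0.222  0.2698 0.2194 0.2699]
892.9453125 [296.3416 212.1821] [[ 0.6    -0.0021]
 [ 0.6035 -0.0803]
 [ 0.5013 -0.0847]
 [ 0.4977 -0.0068]] [0.0782 0.1024 0.0779 0.1024] [ 0.5506 -0.0435  0.02  ]
1009.25 [281.4716 172.2435] [[ 0.7085  0.0768]
 [ 0.7368 -0.057 ]
 [ 0.6308 -0.0789]
 [ 0.6027  0.0542]] [0.1368 0.1082 0.1361 0.1082] [ 0.6697 -0.0012  0.02  ]
```

View pics/crop1.png

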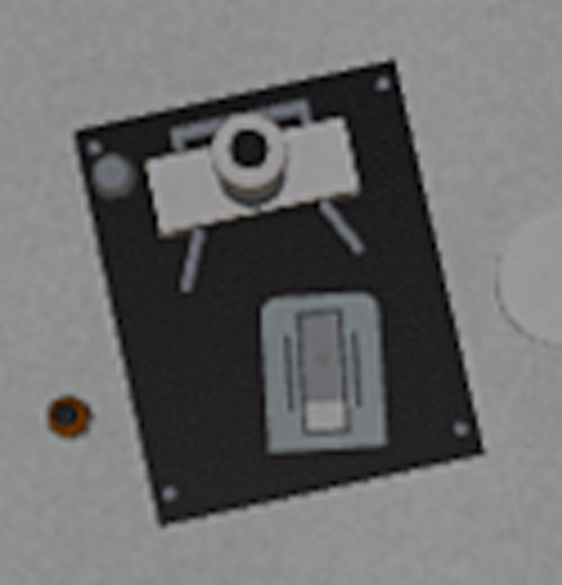

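The crop confirms it: silver 100 x 76 mm plate with a glass slide, its rounded corners facing the bridge. It measures 102 x 78 mm and the base plate 270 x 220 mm, so both match the given sizes.

In the stage frame the carrier is at about (-134, -17.5) mm and -0.16 rad askew. I'll first square it with a flat two-finger push on its right side, then push it from behind.

Emit:
{"fn": "send_rows", "kwargs": {
  "targets": [
    [35.5, -27.5, 0, 0],
    [35.5, -27.5, 0, 0],
    [35.5, -27.5, 0, 0],
    [35.5, -27.5, 0, 0],
    [35.5, -27.5, 0, 0],
    [35.5, -27.5, 0, 0],
    [35.5, -27.5, 0, 0]
  ],
  "jaw": 40
}}

```text
time_s: 0.85
tcp_pos: [0.3731, -0.362, 0.1827]
ee_rot: [3.106, 0.469, -0.0]
ft_force: [0.0, 0.2, 0.7]
opening: 0.0402
grip_force: 0.0
```

Emit:
{"fn": "send_rows", "kwargs": {
  "targets": [
    [35.5, -27.5, 0, 0],
    [35.5, -27.5, 0, 0],
    [35.5, -27.5, 0, 0],
    [35.5, -27.5, 0, 0],
    [35.5, -27.5, 0, 0],
    [35.5, -27.5, 0, 0],
    [35.5, -27.5, 0, 0],
    [0, 0, 0, -8]
  ]
}}

```text
time_s: 1.65
tcp_pos: [0.5561, -0.0987, 0.1828]
ee_rot: [-3.059, -0.702, -0.004]
ft_force: [-0.3, -0.3, -0.6]
opening: 0.04
grip_force: 0.0
```

Emit:
{"fn": "send_rows", "kwargs": {
  "targets": [
    [0, 0, 0, -8.5],
    [0, 0, 0, -8.5],
    [0, 0, 0, -8.5],
    [0, 0, 0, -8.5],
    [0, 0, 0, -8.5],
    [0, 0, 0, -8.5],
    [0, 0, 0, -8.5],
    [0, 0, 0, -8]
  ]
}}

```text
time_s: 2.45
tcp_pos: [0.5529, -0.1065, 0.1825]
ee_rot: [-2.162, -2.279, 0.001]
ft_force: [0.2, 0.5, 0.1]
opening: 0.0402
grip_force: 0.0
```

```bash
cat > st.py <<'E'
from h import *
from scipy.spatial.transform import Rotation as Ro
np.set_printoptions(precision=4,suppress=True)
def state():
    s=r.observe(); R=Ro.from_rotvec(s["ee_rot"]).as_matrix()
    print("t",round(s["time_s"],2),"tcp",s["tcp_pos"],"yaw",np.arctan2(R[1,0],R[0,0]).round(4),"tilt",R[:2,2],"F",s["ft_force"],"open",s["opening"]); return s,R
def to(p,yaw):  # mm in tool axes, then turn deg
    s,R=state(); d=R.T@(np.array(p)-s["tcp_pos"])*1000
    print("go",d.round(1),"turn",np.degrees(-(yaw-np.arctan2(R[1,0],R[0,0]))).round(2))
E
python3 - <<'E'
from st import *
to([.5534,-.1064,.012],1.616)
c=cam("wrist"); cv2.imwrite("pics/w1.png",c["frame"])
print((-c["view"][:3,:3].T@c["view"][:3,3]).round(3))
E
```

```text
t 2.45 tcp [ 0.5529 -0.1065  0.1825] yaw 1.6233 tilt [-0.0005  0.    ] F [0.2218 0.5012 0.1227] open 0.04017737331503865
go [  0.1   0.6 170.5] turn 0.42
[ 0.551 -0.035  0.386]
```

View pics/w1.png

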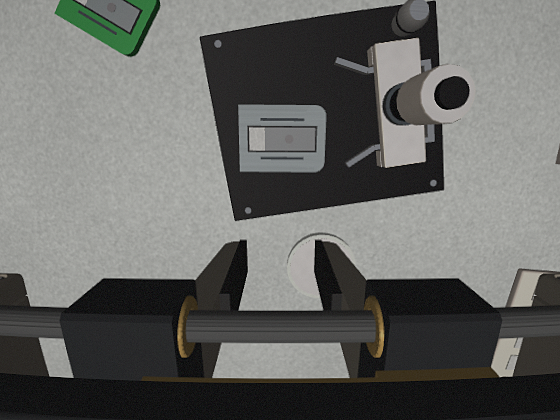

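Wrist view: carrier at about (282,139), bridge at (400,103), guide tips at (336,60) and (347,163). The fingers hang in the foreground, and their right-hand landing area is clear. I'll refine the poses from this sharper view.

```bash
cat > wm.py <<'E'
from st import *
def blobs(c,m,amin):
    cs,_=cv2.findContours(m.astype(np.uint8),cv2.RETR_EXTERNAL,cv2.CHAIN_APPROX_NONE)
    return [k for k in cs if cv2.contourArea(k)>amin]
def rectw(c,k,z):
    W=cast(c,k.reshape(-1,2),z)[:,:2]; (x,y),(a,b),_=q=cv2.minAreaRect((W*1000).astype(np.float32))
    B=cv2.boxPoints(q); e=B[1]-B[0] if np.linalg.norm(B[1]-B[0])>np.linalg.norm(B[2]-B[1]) else B[2]-B[1]
    y_=np.arctan2(e[1],e[0]); y_=(y_+np.pi/2)%np.pi-np.pi/2
    return np.array([x,y]),sorted((round(a,1),round(b,1))),y_
def scene(c):
    g=cv2.cvtColor(c["frame"],cv2.COLOR_BGR2GRAY); hsv=cv2.cvtColor(c["frame"],cv2.COLOR_BGR2HSV)
    out={}
    for k in blobs(c,g<75,5000):
        r_=rectw(c,k,.008)
        if abs(r_[1][0]-220)<12 and abs(r_[1][1]-270)<12: out["plate"]=r_; hull=cv2.convexHull(k)
    if "plate" in out:
        i=np.zeros(g.shape,np.uint8); cv2.drawContours(i,[hull],-1,1,-1); i=cv2.erode(i,np.ones((5,5)))
        for k in blobs(c,(g>75)&(i>0),1500):
            r_=rectw(c,k,.02)
            if abs(r_[1][0]-76)<6 and abs(r_[1][1]-100)<6: out["carrier"]=r_
    return out
def rep(o):
    print(o)
    p,_,a=o["plate"]; u=np.array([np.cos(a),np.sin(a)]); O=p+75*u
    R=np.array([u,[-u[1],u[0]]]); 
    print("stage O",O,"yaw",a)
    if "carrier" in o: print("carrier in stage",R@(o["carrier"][0]-O),"dyaw",o["carrier"][2]-a)
E
python3 - <<'E'
from wm import *
c=cam("wrist"); rep(scene(c))
E
```

```text
{'plate': (array([606.4904,  -9.0717]), [223.1, 269.9], np.float32(0.20442402)), 'carrier': (array([552.2794, -40.3139]), [77.1, 100.7], np.float32(0.037963748))}
stage O [679.9288   6.1536] yaw 0.20442402
carrier in stage [-134.4245  -19.5867] dyaw -0.16646028
```

The two views agree to about 3 mm. I'll descend beside the carrier's right flank.

Emit:
{"fn": "send_rows", "kwargs": {
  "targets": [
    [-2, 2, 40, 0.6],
    [-2, 2, 40, 0],
    [0, 0, 40, 0],
    [0, 0, 30, 0],
    [0, 0, 15, 0],
    [0, 0, 5.5, 0],
    [0, 0, 0, 0]
  ]
}}

```text
time_s: 3.25
tcp_pos: [0.5576, -0.1102, 0.0124]
ee_rot: [2.182, 2.26, 0.0]
ft_force: [0.3, 0.5, -0.2]
opening: 0.0401
grip_force: 0.0
```

Emit:
{"fn": "send_rows", "kwargs": {
  "targets": [
    [3, 0, 0, 0],
    [3, 0, 0, 0],
    [3, 0, 0, 0],
    [3, 0, 0, 0],
    [2, 0, 0, 0],
    [1, 0, 0, 0]
  ]
}}

```text
time_s: 3.85
tcp_pos: [0.5567, -0.0949, 0.0124]
ee_rot: [2.18, 2.262, 0.0]
ft_force: [-0.6, -0.8, 0.2]
opening: 0.0399
grip_force: 0.0
```

```bash
python3 - <<'E'
from wm import *
to([.5576,-.0707,.012],1.775)
c=cam("wrist"); o=scene(c); print(o)
E
```

```text
t 3.85 tcp [ 0.5567 -0.0949  0.0124] yaw 1.6074 tilt [ 0.0001 -0.    ] F [-0.575  -0.7532  0.1705] open 0.039942264974611674
go [24.2  1.7  0.4] turn -9.6
{}
```

Emit:
{"fn": "send_rows", "kwargs": {
  "targets": [
    [3, 0, 0, -1.2],
    [3, 0, 0, -1.2],
    [3, 0, 0, -1.2],
    [3, 0, 0, -1.2],
    [2.5, 0, 0, -1.2],
    [2.5, 0, 0, -1.2],
    [2, 0, 0, -1.2],
    [1, 0, 0, -1.2]
  ]
}}

```text
time_s: 4.7
tcp_pos: [0.5547, -0.0752, 0.0123]
ee_rot: [-1.982, -2.438, -0.0]
ft_force: [0.1, 0.1, 0.3]
opening: 0.0405
grip_force: 0.0
```

```bash
python3 - <<'E'
from wm import *
to([.5576,-.0707,.012],1.775)
c=cam("wrist"); cv2.imwrite("pics/w2.png",c["frame"]); c=cam("side"); cv2.imwrite("pics/s2.png",cv2.resize(c["frame"][150:270,170:360],None,fx=4,fy=4,interpolation=cv2.INTER_CUBIC))
E
```

```text
t 4.7 tcp [ 0.5547 -0.0752  0.0123] yaw 1.7765 tilt [-0.  0.] F [0.0715 0.1471 0.2991] open 0.040484803692477526
go [3.8 3.7 0.3] turn 0.09
```

View pics/w2.png

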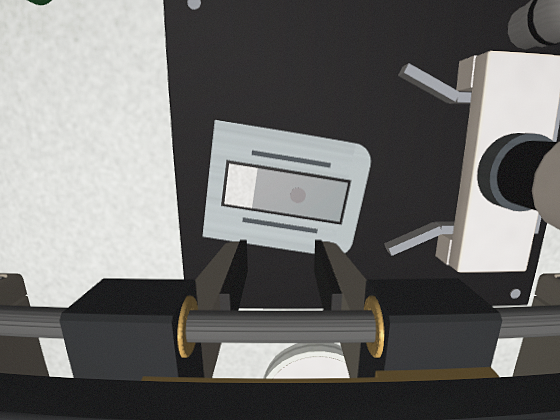

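Wrist view: the carrier at (288,187) is still askew, with its near edge running from (203,238) to (345,253) right at the fingertips at (245,240) and (320,240). It has hardly moved, so I'll measure it against the known pose.

```bash
python3 - <<'E'
from wm import *
s,R=state()
c=cam("wrist"); g=cv2.cvtColor(c["frame"],cv2.COLOR_BGR2GRAY)
G=g[110:260,190:380]; m=np.zeros(g.shape,bool); m[110:241,190:380]=G[:131]>140
ks=blobs(c,m,1500)
for k in ks:
    print(cv2.contourArea(k),rectw(c,k,.02))
# near edge points: cols in between, below fingers
for u in (210,225,255,270,285,300,345):
    col=g[200:275,u].astype(int); e=[200+i for i in range(74) if col[i]>130 and col[i+1]<=130]; print(u,e,[cast(c,[u,v],.02)[0][:2]*1000 for v in e[-1:]])
print("tips", proj(c,[s["tcp_pos"]+R@np.array([a,b,0]) for a in(-.01,.01) for b in(-.038,-.02,.02,.038)]))
t=cam("top"); 
import meas
for a,b in meas.top(t)["blobs"]: print(a, rectw(t,b.astype(np.float32),.02))
E
```

```text
t 4.8 tcp [ 0.5547 -0.0753  0.0123] yaw 1.7754 tilt [-0.0001  0.0001] F [-0.0195  0.2999 -0.3225] open 0.03993948212123078
16597.0 (array([552.1882, -40.4702]), [76.3, 100.9], np.float32(0.04384947))
210 [237] [array([508.8905, -80.5458])]
225 [203, 239] [array([519.0584, -79.8802])]
255 [207, 219, 243] [array([539.4169, -78.5689])]
270 [210, 221, 246] [array([549.7655, -78.6285])]
285 [212, 223, 248] [array([560.0168, -77.9872])]
300 [214, 225, 250] [array([570.3102, -77.3504])]
345 [251] [array([600.599 , -71.9138])]
tips [[224.7283 252.3386]
 [250.0421 252.3655]
 [306.4721 252.3087]
 [331.803  252.2308]
 [223.3402 225.3571]
 [249.2691 225.3464]
 [307.0788 225.2839]
 [333.0262 225.2385]]
480.265625 (array([460.9089, -27.4023]), [52.6, 152.7], np.float32(1.3227268))
389.8984375 (array([549.8277, -31.1595]), [54.3, 102.3], np.float32(0.047798753))
60.84375 (array([682.3486,  92.9267]), [25.6, 27.1], np.float32(-0.0088431835))
78.078125 (array([ 681.2486, -111.6024]), [17.0, 97.6], np.float32(0.42943513))
983.4765625 (array([683.3565,   6.7968]), [98.3, 150.3], np.float32(-1.0388191))
```

The carrier has not moved, although the fingertips overlap its edge in plan with no force. The tips of the opened fingers may be sitting higher than the TCP, so I'll check the side view.

View pics/s2.png

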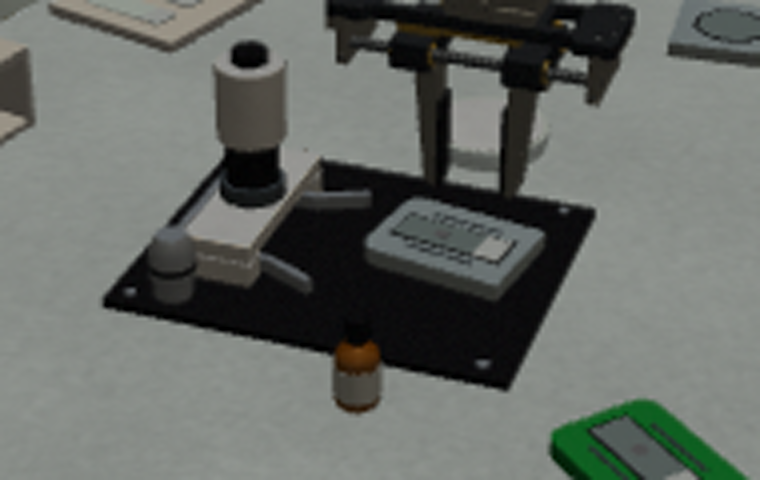

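Side view: the visible fingers end at crop (435,185) and (510,195), and the carrier's far edge lies lower, at y of about 200-215. I'll compare with where the TCP should project.

```bash
python3 - <<'E'
from wm import *
s,R=state()
c=cam("side")
cr=lambda p:((p-[170,150])*4).round(0)
P=lambda a,b,z:s["tcp_pos"]+R@np.array([a,b,-z])
for z in (0,.02,.08): print(z,cr(proj(c,[P(a,b,z) for a in(-.01,.01) for b in(-.038,-.02,.02,.038)])).tolist())
C=np.array([.5522,-.0405,.02]); a=.044; u=np.array([np.cos(a),np.sin(a),0]);v=np.array([-u[1],u[0],0])
print(cr(proj(c,[C+i*.05*u+j*.038*v for i in(-1,1) for j in (-1,1)])).tolist())
C=np.array([.6065,-.0100,.008]); a=.204; u=np.array([np.cos(a),np.sin(a),0]);v=np.array([-u[1],u[0],0])
print(cr(proj(c,[C+i*.135*u+j*.11*v for i in(-1,1) for j in (-1,1)])).tolist())
for w in (c,):
    g=cv2.cvtColor(w["frame"],cv2.COLOR_BGR2GRAY); print(g[186:204,270:304:2])
E
```

```text
t 4.9 tcp [ 0.5548 -0.0755  0.0123] yaw 1.7744 tilt [ 0.     -0.0001] F [-0.0707  0.699  -0.663 ] open 0.03991316290062656
0 [[529.0, 223.0], [504.0, 218.0], [447.0, 208.0], [422.0, 203.0], [521.0, 238.0], [495.0, 233.0], [438.0, 222.0], [413.0, 217.0]]
0.02 [[531.0, 198.0], [505.0, 193.0], [448.0, 183.0], [423.0, 178.0], [523.0, 212.0], [497.0, 207.0], [439.0, 197.0], [414.0, 192.0]]
0.08 [[535.0, 118.0], [509.0, 114.0], [451.0, 104.0], [425.0, 99.0], [527.0, 132.0], [500.0, 127.0], [441.0, 117.0], [415.0, 113.0]]
[[542.0, 228.0], [493.0, 282.0], [409.0, 191.0], [355.0, 241.0]]
[[593.0, 205.0], [504.0, 379.0], [231.0, 139.0], [96.0, 295.0]]
[[137 139 136  36  34   7  61 147 149 151 151 150 144  17  36  36  71]
 [135 137 134  35  34   6  40 108 132 146 148 132 143  21  35  36  79]
 [135 139 134  35  33   7  50  87  91 106 108 118 115  23  36  36  79]
 [138 140 135  36  34   5  46  82  85  87  88  91  88  23  36  35  85]
 [140 139 137  35  34   7  49  83  81  82  83  86  83  23  36  35  95]
 [139 139 136  36  28   6  78  95  85  85  83  85  82  23  36  38 139]
 [139 138 138  35  27   5  83 135 121  97  87  90  84  28  35  38 140]
 [ 63 113 136  37  27   6 109 137 139 139 137 135 100  29  36  42 139]
 [ 18  35  48  26  27  21 136 140 139 141 141 141 105  30  35  49 138]
 [ 12  11  11  15  28  15  85 111 140 139 141 141 103  29  37  55 139]
 [ 11  12  11  12  13  10  25  35  59 111 138 138 103  28  35 114 140]
 [ 12  12  12  12  14  10   9  12  16  35  45  62  74  29  39 139 140]
 [ 11  12   9  11  11   9  10  10   9  11  10  16  23  28  44 114 140]
 [ 12  21  59  35  12  14  10  13  12  10  12  12  11  19  16  35  59]
 [ 21 109 109 107  81  33  11  10  11  13  12  11  10  13  12  12  17]
 [ 87 112 113 113 109 106  80  32  10  12  13  10  12  10  11  10  13]
 [111 112 112 112 113 112 108 107  79  12  13  11  13  11   9  12  11]
 [113  82  92 113  96  98 113 112 109 105  79  10  10  11  12  10  15]]
```

```bash
python3 - <<'E'
from wm import *
s,R=state()
c=cam("wrist")
P=lambda a,b,z:s["tcp_pos"]+R@np.array([a,b,-z])
for z in (0,.01,.02,.03): print(z,proj(c,[P(a,b,z) for a in(-.01,0,.01) for b in(-.038,-.02,.02,.038)]).round(0).tolist())
cv2.imwrite("pics/w3.png",cv2.resize(c["frame"][200:320,180:390],None,fx=3.8,fy=3.8,interpolation=cv2.INTER_CUBIC)*2//1 if 0 else cv2.convertScaleAbs(cv2.resize(c["frame"][200:320,180:390],None,fx=3.8,fy=3.8,interpolation=cv2.INTER_CUBIC),alpha=2.0,beta=10))
E
```

```text
t 4.95 tcp [ 0.5547 -0.0756  0.0123] yaw 1.7742 tilt [-0.     -0.0001] F [-0.6166 -0.4371  0.1031] open 0.04018893633076891
0 [[225.0, 252.0], [250.0, 252.0], [306.0, 252.0], [332.0, 252.0], [224.0, 239.0], [250.0, 239.0], [307.0, 239.0], [332.0, 239.0], [223.0, 225.0], [249.0, 225.0], [307.0, 225.0], [333.0, 225.0]]
0.01 [[222.0, 258.0], [249.0, 258.0], [308.0, 258.0], [334.0, 258.0], [221.0, 244.0], [248.0, 244.0], [308.0, 244.0], [335.0, 244.0], [221.0, 230.0], [248.0, 230.0], [308.0, 230.0], [336.0, 230.0]]
0.02 [[219.0, 264.0], [247.0, 264.0], [309.0, 264.0], [337.0, 264.0], [218.0, 249.0], [247.0, 249.0], [309.0, 249.0], [338.0, 249.0], [218.0, 235.0], [246.0, 235.0], [310.0, 234.0], [338.0, 234.0]]
0.03 [[216.0, 271.0], [245.0, 271.0], [310.0, 271.0], [340.0, 270.0], [215.0, 255.0], [245.0, 255.0], [311.0, 255.0], [340.0, 255.0], [214.0, 240.0], [244.0, 240.0], [311.0, 240.0], [341.0, 240.0]]
```

View pics/w3.png

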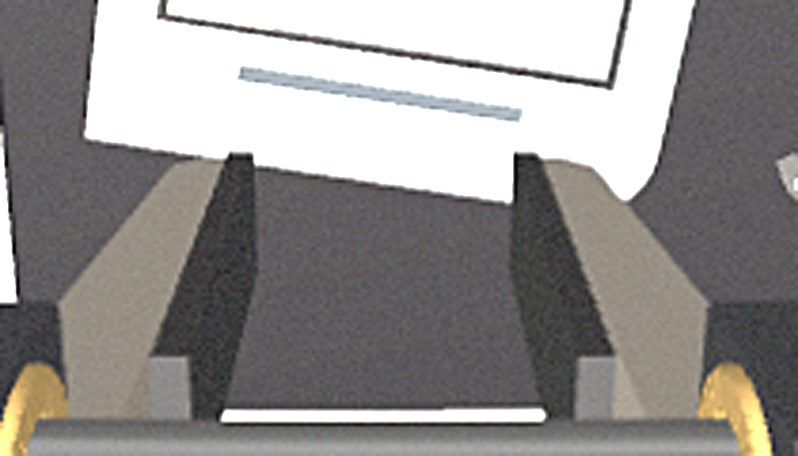

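The pads' spacing in this view (columns 246 to 315) puts the tips about 30 mm above the TCP at 40 mm opening, and the side view also shows them high. So the opened tips are hovering over the carrier. I'll back off and feel for the base plate by force.

Emit:
{"fn": "send_rows", "kwargs": {
  "targets": [
    [-10, 0, 0, 0],
    [-10, 0, 0, 0],
    [-5, 0, 0, 0],
    [0, 0, 1.5, 0],
    [0, 0, 1.5, 0],
    [0, 0, 0, 0]
  ]
}}

```text
time_s: 5.6
tcp_pos: [0.5595, -0.0995, 0.009]
ee_rot: [-1.983, -2.436, 0.0]
ft_force: [0.1, 0.2, -0.7]
opening: 0.0397
grip_force: 0.0
```

Emit:
{"fn": "send_rows", "kwargs": {
  "targets": [
    [0, 0, 1.5, 0],
    [0, 0, 1.5, 0],
    [0, 0, 0, 0]
  ]
}}

```text
time_s: 5.9
tcp_pos: [0.5596, -0.0997, 0.006]
ee_rot: [-1.983, -2.436, 0.0]
ft_force: [-0.2, -0.8, 0.7]
opening: 0.04
grip_force: 0.0
```

```bash
python3 - <<'E'
from st import *
state()
E
```

```text
t 5.9 tcp [ 0.5596 -0.0997  0.006 ] yaw 1.7749 tilt [-0.0004  0.0001] F [-0.185  -0.8496  0.7404] open 0.03997567481473423
```

The TCP is below the plate's top without contact, which confirms it. I'll keep feeling downward.

Emit:
{"fn": "send_rows", "kwargs": {
  "targets": [
    [0, 0, 2, 0],
    [0, 0, 2, 0],
    [0, 0, 0, 0]
  ]
}}

```text
time_s: 6.2
tcp_pos: [0.5595, -0.0999, 0.0019]
ee_rot: [-1.984, -2.435, 0.001]
ft_force: [0.7, -0.7, -0.8]
opening: 0.04
grip_force: 0.0
```

Emit:
{"fn": "send_rows", "kwargs": {
  "targets": [
    [0, 0, 2, 0],
    [0, 0, 2, 0],
    [0, 0, 0, 0]
  ]
}}

```text
time_s: 6.5
tcp_pos: [0.5595, -0.0999, -0.0021]
ee_rot: [-1.984, -2.435, 0.001]
ft_force: [0.0, -0.3, 0.2]
opening: 0.0401
grip_force: 0.0
```

Emit:
{"fn": "send_rows", "kwargs": {
  "targets": [
    [0, 0, 2, 0],
    [0, 0, 2, 0],
    [0, 0, 0, 0]
  ]
}}

```text
time_s: 6.8
tcp_pos: [0.5596, -0.0999, -0.006]
ee_rot: [-1.984, -2.436, 0.0]
ft_force: [-0.8, -0.7, 0.7]
opening: 0.0399
grip_force: 0.0
```

Emit:
{"fn": "send_rows", "kwargs": {
  "targets": [
    [0, 0, 1.5, 0],
    [0, 0, 1.5, 0],
    [0, 0, 0, 0]
  ]
}}

```text
time_s: 7.1
tcp_pos: [0.5596, -0.0999, -0.009]
ee_rot: [-1.984, -2.436, 0.0]
ft_force: [0.5, -0.6, -0.1]
opening: 0.0401
grip_force: 0.0
```

Emit:
{"fn": "send_rows", "kwargs": {
  "targets": [
    [0, 0, 1.5, 0],
    [0, 0, 1.5, 0],
    [0, 0, 0, 0]
  ]
}}

```text
time_s: 7.4
tcp_pos: [0.5596, -0.0999, -0.012]
ee_rot: [-1.984, -2.436, 0.0]
ft_force: [0.2, -1.1, 0.2]
opening: 0.0402
grip_force: 0.0
```

```bash
python3 - <<'E'
from st import *
s,R=state()
c=cam("wrist"); g=cv2.cvtColor(c["frame"],cv2.COLOR_BGR2GRAY)
P=lambda a,b,z:s["tcp_pos"]+R@np.array([a,b,-z])
c=cam("side"); cv2.imwrite("pics/s3.png",cv2.convertScaleAbs(cv2.resize(c["frame"][160:240,230:330],None,fx=7,fy=7,interpolation=cv2.INTER_CUBIC),alpha=1.8,beta=10))
cr=lambda p:((p-[230,160])*7).round(0)
for z in (0,.02,.03): print(z,cr(proj(c,[P(a,b,z) for a in(-.01,.01) for b in(-.038,-.02,.02,.038)])).tolist())
E
```

```text
t 7.4 tcp [ 0.5596 -0.0999 -0.012 ] yaw 1.7745 tilt [-0.0004  0.    ] F [ 0.1904 -1.0708  0.242 ] open 0.04021857717565316
0 [[521.0, 343.0], [477.0, 335.0], [380.0, 317.0], [337.0, 309.0], [507.0, 368.0], [463.0, 360.0], [365.0, 341.0], [322.0, 333.0]]
0.02 [[523.0, 299.0], [479.0, 291.0], [382.0, 273.0], [339.0, 265.0], [510.0, 324.0], [465.0, 316.0], [367.0, 298.0], [323.0, 289.0]]
0.03 [[525.0, 277.0], [480.0, 269.0], [383.0, 251.0], [339.0, 244.0], [511.0, 302.0], [466.0, 294.0], [367.0, 275.0], [323.0, 267.0]]
```

View pics/s3.png

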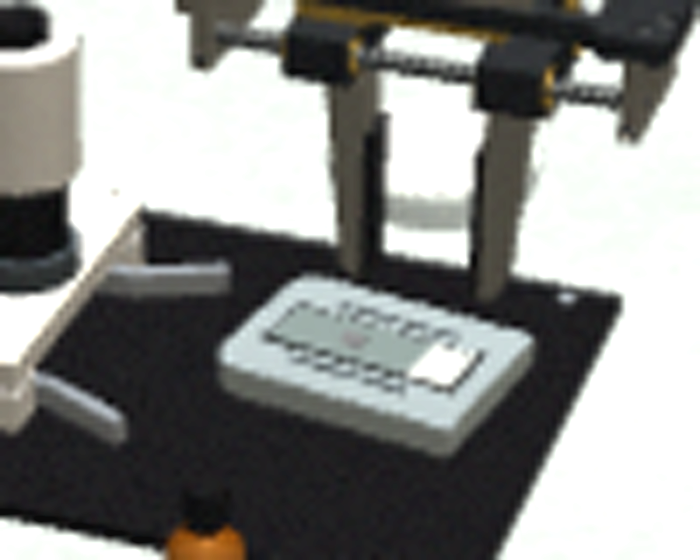

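Side view: the tips at (350,272) and (488,300) are still above the base plate, about 29 mm above the reported TCP, so at z of about 17 mm. A few more mm down.

Emit:
{"fn": "send_rows", "kwargs": {
  "targets": [
    [0, 0, 1, 0],
    [0, 0, 1, 0],
    [0, 0, 1, 0],
    [0, 0, 0, 0]
  ]
}}

```text
time_s: 7.9
tcp_pos: [0.5597, -0.0999, -0.0149]
ee_rot: [-1.984, -2.436, 0.0]
ft_force: [-0.4, 0.5, 0.3]
opening: 0.0399
grip_force: 0.0
```

Emit:
{"fn": "send_rows", "kwargs": {
  "targets": [
    [0, 0, 1, 0],
    [0, 0, 1, 0],
    [0, 0, 0, 0]
  ]
}}

```text
time_s: 8.2
tcp_pos: [0.5597, -0.0999, -0.0169]
ee_rot: [-1.984, -2.436, 0.0]
ft_force: [0.0, 0.1, -0.3]
opening: 0.04
grip_force: 0.0
```

Emit:
{"fn": "send_rows", "kwargs": {
  "targets": [
    [0, 0, 1, 0],
    [0, 0, 1, 0],
    [0, 0, 0, 0]
  ]
}}

```text
time_s: 8.5
tcp_pos: [0.5597, -0.0999, -0.0189]
ee_rot: [-1.984, -2.436, 0.0]
ft_force: [1.1, 0.2, -0.0]
opening: 0.0399
grip_force: 0.0
```

Emit:
{"fn": "send_rows", "kwargs": {
  "targets": [
    [0, 0, 1, 0],
    [0, 0, 0, 0]
  ]
}}

```text
time_s: 8.7
tcp_pos: [0.5597, -0.0999, -0.0198]
ee_rot: [-1.984, -2.436, 0.0]
ft_force: [0.2, 1.0, -0.3]
opening: 0.0404
grip_force: 0.0
```

Emit:
{"fn": "send_rows", "kwargs": {
  "targets": [
    [0, 0, 1, 0],
    [0, 0, 0, 0]
  ]
}}

```text
time_s: 8.9
tcp_pos: [0.5597, -0.0999, -0.0209]
ee_rot: [-1.984, -2.436, 0.0]
ft_force: [0.5, 0.2, 0.5]
opening: 0.04
grip_force: 0.0
```

Emit:
{"fn": "send_rows", "kwargs": {
  "targets": [
    [0, 0, 1, 0],
    [0, 0, 0, 0]
  ]
}}

```text
time_s: 9.1
tcp_pos: [0.5597, -0.0999, -0.0218]
ee_rot: [-1.984, -2.436, 0.0]
ft_force: [-0.3, 0.2, 0.1]
opening: 0.0397
grip_force: 0.0
```

Emit:
{"fn": "send_rows", "kwargs": {
  "targets": [
    [0, 0, 1, 0],
    [0, 0, 0, 0]
  ]
}}

```text
time_s: 9.3
tcp_pos: [0.5597, -0.0999, -0.0228]
ee_rot: [-1.984, -2.436, 0.0]
ft_force: [-0.3, 0.6, -0.7]
opening: 0.0401
grip_force: 0.0
```

Emit:
{"fn": "send_rows", "kwargs": {
  "targets": [
    [0, 0, 1, 0],
    [0, 0, 0, 0]
  ]
}}

```text
time_s: 9.5
tcp_pos: [0.5599, -0.0999, -0.0233]
ee_rot: [1.984, 2.436, -0.0]
ft_force: [-2.1, -0.3, 5.4]
opening: 0.04
grip_force: 2.1
```

Emit:
{"fn": "send_rows", "kwargs": {
  "targets": [
    [0, 0, 1, 0],
    [0, 0, 0, 0]
  ]
}}

```text
time_s: 9.7
tcp_pos: [0.5599, -0.0999, -0.0234]
ee_rot: [1.984, 2.435, -0.001]
ft_force: [-4.4, -0.7, 12.6]
opening: 0.04
grip_force: 6.5
```

Contact at a TCP z of -23.3 mm, so the real tips are 31 mm above the reported TCP. I'll raise them about 4.5 mm off the plate and do the side push, with the tool now square to the stage.

Emit:
{"fn": "send_rows", "kwargs": {
  "targets": [
    [0, 0, -3, 0],
    [0, 0, -3, 0],
    [4, 0, 0, 0],
    [4, 0, 0, 0],
    [3, 0, 0, 0],
    [3, 0, 0, 0],
    [2.5, 0, 0, 0],
    [0, 0, 0, 0]
  ]
}}

```text
time_s: 10.5
tcp_pos: [0.5563, -0.0832, -0.0188]
ee_rot: [-1.983, -2.436, -0.0]
ft_force: [-0.0, -0.8, 0.4]
opening: 0.04
grip_force: 0.1
```

Emit:
{"fn": "send_rows", "kwargs": {
  "targets": [
    [2.5, 0, 0, 0],
    [2.5, 0, 0, 0],
    [2.5, 0, 0, 0],
    [2.5, 0, 0, 0],
    [2, 0, 0, 0],
    [1, 0, 0, 0],
    [0, 0, 0, 0]
  ]
}}

```text
time_s: 11.2
tcp_pos: [0.5536, -0.0706, -0.0188]
ee_rot: [-1.983, -2.436, 0.0]
ft_force: [0.1, 1.1, -1.0]
opening: 0.0399
grip_force: 0.1
```

```bash
cat >> wm.py <<'E'
def near(c):  # carrier alone, bright blob 100x76 clipped above fingers
    g=cv2.cvtColor(c["frame"],cv2.COLOR_BGR2GRAY); m=(g>130)
    for k in blobs(c,m,3000):
        r_=rectw(c,k,.02)
        if 60<r_[1][0]<85 and 90<r_[1][1]<110: print("carrier",r_)
def topc(O,a):
    import meas
    c=cam("top"); g=cv2.cvtColor(c["frame"],cv2.COLOR_BGR2GRAY)
    x0,y0=260,165; S=8; G=cv2.resize(g[y0:245,x0:335],None,fx=S,fy=S,interpolation=cv2.INTER_CUBIC)
    for k in blobs(c,G>85,300*S*S):
        q=(k.reshape(-1,2)+.5)/S-.5+[x0,y0]; r_=rectw(c,q,.02); u=np.array([np.cos(a),np.sin(a)])
        print("top",r_,"stage",np.array([u,[-u[1],u[0]]])@(r_[0]-O),r_[2]-a)
E
python3 - <<'E'
from wm import *
state(); c=cam("wrist"); near(c)
s=r.observe()
E
```

```text
t 11.2 tcp [ 0.5536 -0.0706 -0.0188] yaw 1.7749 tilt [-0.0004  0.0002] F [ 0.0882  1.141  -0.9983] open 0.03993222700028854
carrier (array([541.8785, -22.6778]), [76.4, 101.1], np.float32(0.2036221))
```

The carrier is now square (yaw 0.204 against the stage's 0.204) and centred to within about 1 mm. I'll back off, lift, turn 90° and go behind the rear edge.

Emit:
{"fn": "send_rows", "kwargs": {
  "targets": [
    [-10, 0, 0, 0],
    [-5, 0, -5, 0],
    [0, 0, -30, 0],
    [0, 0, -35, 0],
    [0, 0, 0, 8.5],
    [0, 0, 0, 8.5],
    [0, 0, 0, 8.5],
    [0, 0, 0, 8.5]
  ]
}}

```text
time_s: 12.05
tcp_pos: [0.557, -0.0865, 0.0518]
ee_rot: [2.615, 1.74, 0.001]
ft_force: [-0.2, 0.3, -0.3]
opening: 0.0398
grip_force: 0.0
```

Emit:
{"fn": "send_rows", "kwargs": {
  "targets": [
    [0, 0, 0, 8.5],
    [0, 0, 0, 8.5],
    [0, 0, 0, 8.5],
    [0, 0, 0, 8.5],
    [0, 0, 0, 8.5],
    [0, 0, 0, 8.5],
    [0, 0, 0, 5],
    [0, 0, 0, 0]
  ]
}}

```text
time_s: 12.85
tcp_pos: [0.5571, -0.0862, 0.0516]
ee_rot: [3.125, 0.319, 0.001]
ft_force: [0.2, 0.4, 0.8]
opening: 0.0401
grip_force: 0.0
```

```bash
python3 - <<'E'
from wm import *
to([.4684,-.0379,-.019],.204); c=cam("wrist"); o=scene(c); rep(o); topc(np.array([679,3.5]),.204)
E
```

```text
t 12.85 tcp [ 0.5571 -0.0862  0.0516] yaw 0.2032 tilt [ 0.0004 -0.0003] F [0.2313 0.4341 0.7517] open 0.040119245250769715
go [-77.1 -65.2  70.6] turn -0.05
{}Traceback (most recent call last):
  File "<stdin>", line 2, in <module>
  File "wm.py", line 24, in rep
    p,_,a=o["plate"]; u=np.array([np.cos(a),np.sin(a)]); O=p+75*u
          ~^^^^^^^^^
KeyError: 'plate'
```

Emit:
{"fn": "send_rows", "kwargs": {
  "targets": [
    [-30, -20, 0, 0],
    [-30, -25, 0, 0],
    [-17, -20, 0, 0],
    [0, 0, 30, 0],
    [0, 0, 25, 0],
    [0, 0, 12, 0],
    [0, 0, 3.5, 0],
    [0, 0, 0, 0]
  ]
}}

```text
time_s: 13.7
tcp_pos: [0.4684, -0.0377, -0.0193]
ee_rot: [-3.125, -0.32, 0.001]
ft_force: [-0.1, 1.2, 0.5]
opening: 0.04
grip_force: 0.0
```

```bash
python3 - <<'E'
from wm import *
state(); c=cam("wrist"); near(c); cv2.imwrite("pics/w4.png",c["frame"])
E
```

```text
t 13.7 tcp [ 0.4684 -0.0377 -0.0193] yaw 0.2041 tilt [-0.0005  0.0001] F [-0.1384  1.2377  0.4643] open 0.04003542521265057
carrier (array([541.9279, -22.6699]), [76.8, 100.6], np.float32(0.20336878))
```

View pics/w4.png

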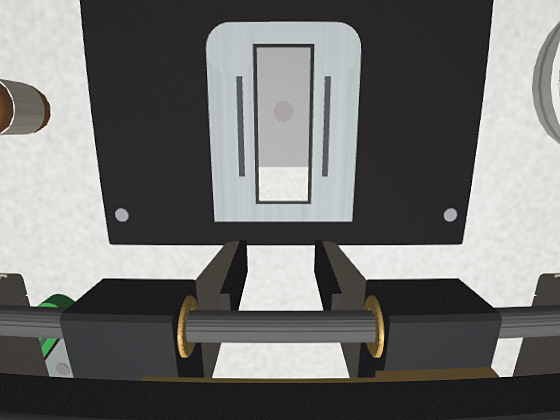

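Wrist view from behind: the rear edge spans (215..353, 221), the plate's rear corners are at (109,243) and (465,243), and the fingers straddle the middle at about column 281. Now I'll check the lateral offset and the distance.

```bash
python3 - <<'E'
from wm import *
s,R=state(); c=cam("wrist")
T=lambda px,z:(R.T@(cast(c,px,z)-s["tcp_pos"]).T).T*1000
print("plate corners",T([[109,243],[465,243],[84,20],[489,20]],.008)); print("screws",T([[122,215],[450.5,215]],.008)); print("rear",T([[215,221],[353,221]],.02)); print("front",T([[207,50],[361,50]],.02))
E
```

```text
t 13.75 tcp [ 0.4689 -0.0378 -0.0188] yaw 0.2039 tilt [0.0007 0.    ] F [ 0.3809 -0.3214  0.1454] open 0.03989386442977833
plate corners [[   6.8466 -108.0645  -26.8058]
 [   6.5753  113.8814  -26.7788]
 [ 133.0262 -106.5441  -26.7246]
 [ 133.1354  110.976   -26.6978]]
screws [[ 24.8752 -97.2288 -26.7929]
 [ 24.678  101.8461 -26.7686]]
rear [[ 24.5568 -37.9047 -38.7858]
 [ 24.4795  39.2759 -38.7764]]
front [[112.7408 -37.6734 -38.7291]
 [112.7047  38.7872 -38.7198]]
```

The carrier is about 1.8 mm left of the stage's middle, and there are about 14 mm to contact plus 128 mm of push. I'll push with a slight drift to the right.

Emit:
{"fn": "send_rows", "kwargs": {
  "targets": [
    [5, 0, 0, 0],
    [4, 0, 0, 0],
    [3, 0, 0, 0],
    [2, 0, 0, 0],
    [2, 0, 0, 0],
    [3, 0.1, 0, 0],
    [4, 0.2, 0, 0],
    [4, 0.2, 0, 0]
  ]
}}

```text
time_s: 14.6
tcp_pos: [0.4956, -0.0325, -0.0193]
ee_rot: [-3.125, -0.32, -0.001]
ft_force: [-0.3, -0.1, -1.2]
opening: 0.0402
grip_force: 0.5
```

Emit:
{"fn": "send_rows", "kwargs": {
  "targets": [
    [5, 0.2, 0, 0],
    [5, 0.2, 0, 0],
    [5, 0.2, 0, 0],
    [5, 0.2, 0, 0],
    [5, 0.2, 0, 0],
    [5, 0.2, 0, 0],
    [4, 0.2, 0, 0],
    [3, 0.1, 0, 0]
  ]
}}

```text
time_s: 15.4
tcp_pos: [0.5317, -0.0266, -0.0193]
ee_rot: [3.125, 0.319, -0.0]
ft_force: [-1.4, 0.1, 0.5]
opening: 0.0402
grip_force: 0.8
```

```bash
python3 - <<'E'
from wm import *
s,R=state(); c=cam("wrist"); cv2.imwrite("pics/w5.png",c["frame"]); near(c)
g=cv2.cvtColor(c["frame"],cv2.COLOR_BGR2GRAY)
T=lambda px,z:(R.T@(cast(c,px,z)-s["tcp_pos"]).T).T*1000
for row in range(10,241,20):
    l=g[row].astype(int)
    plate=[u for u in range(60,520) if (l[u]<60)!=(l[u+1]<60)]
    print(row,len(plate),T([[u+.5,row] for u in plate],.02)[:,1].round(1).tolist() if plate else "")
E
```

```text
t 15.4 tcp [ 0.5317 -0.0266 -0.0193] yaw 0.2037 tilt [-0.     -0.0001] F [-1.4491  0.092   0.5492] open 0.04017119555535518
carrier (array([592.0377, -14.329 ]), [76.9, 100.9], np.float32(0.20283258))
10 4 [-102.1, -69.7, 70.3, 102.2]
30 6 [-102.5, -47.3, -37.4, 37.5, 46.9, 102.2]
50 6 [-102.0, -51.4, -40.8, 40.9, 51.4, 102.2]
70 8 [-102.0, -55.5, -45.3, -37.8, 38.3, 45.4, 56.1, 102.2]
90 12 [-102.2, -60.3, -50.0, -38.7, -14.4, -13.4, 13.9, 14.9, 38.8, 49.6, 60.4, 102.4]
110 8 [-101.8, -38.7, -13.5, -13.0, 13.6, 14.6, 38.8, 102.0]
130 10 [-102.1, -38.7, -14.7, -14.2, -13.7, -13.2, 13.8, 14.8, 38.8, 101.7]
150 8 [-102.4, -38.2, -14.9, -14.4, 13.5, 14.0, 38.8, 102.1]
170 6 [-102.2, -38.2, 13.7, 14.2, 38.9, 101.9]
190 8 [-102.1, -38.3, -14.8, -14.3, 13.4, 13.9, 39.0, 101.8]
210 9 [-126.0, -102.1, -38.3, -14.5, -14.0, 13.6, 14.7, 38.5, 101.8]
230 4 [-102.1, -38.4, 38.6, 101.8]
```

View pics/w5.png

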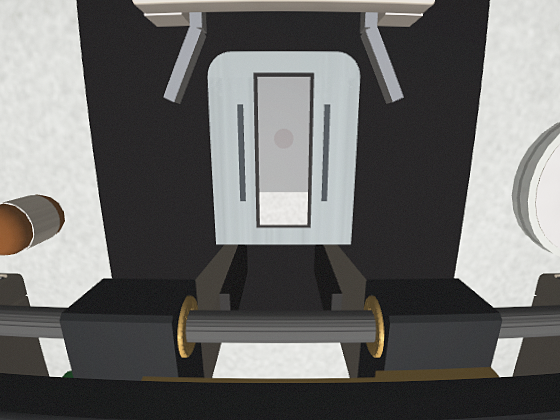

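Wrist view: the carrier is between the guide tips at (172,101) and (395,101), centred to 0.1 mm and square. About 77 mm remain, so I push straight, then slowly against the stop.

Emit:
{"fn": "send_rows", "kwargs": {
  "targets": [
    [4, 0, 0, 0],
    [5, 0, 0, 0],
    [5, 0, 0, 0],
    [5, 0, 0, 0],
    [5, 0, 0, 0],
    [5, 0, 0, 0],
    [4, 0, 0, 0],
    [3, 0, 0, 0]
  ]
}}

```text
time_s: 16.25
tcp_pos: [0.5671, -0.0193, -0.0192]
ee_rot: [3.125, 0.319, 0.0]
ft_force: [-3.4, -1.3, 2.2]
opening: 0.0403
grip_force: 1.6
```

Emit:
{"fn": "send_rows", "kwargs": {
  "targets": [
    [4, 0, 0, 0],
    [4, 0, 0, 0],
    [4, 0, 0, 0],
    [4, 0, 0, 0],
    [4, 0, 0, 0],
    [4, 0, 0, 0],
    [3, 0, 0, 0],
    [2, 0, 0, 0]
  ]
}}

```text
time_s: 17.05
tcp_pos: [0.5954, -0.0134, -0.0193]
ee_rot: [3.125, 0.32, 0.0]
ft_force: [-2.9, -1.2, 3.1]
opening: 0.0399
grip_force: 1.5
```

```bash
python3 - <<'E'
from wm import *
state(); c=cam("wrist"); near(c)
E
```

```text
t 17.05 tcp [ 0.5954 -0.0134 -0.0193] yaw 0.2038 tilt [ 0.0001 -0.    ] F [-2.8789 -1.2202  3.1086] open 0.039899382012248644
```

Emit:
{"fn": "send_rows", "kwargs": {
  "targets": [
    [2, 0, 0, 0],
    [2, 0, 0, 0],
    [2, 0, 0, 0],
    [1.5, 0, 0, 0],
    [1, 0, 0, 0],
    [0, 0, 0, 0]
  ]
}}

```text
time_s: 17.7
tcp_pos: [0.6036, -0.0117, -0.0193]
ee_rot: [3.125, 0.32, 0.001]
ft_force: [-0.8, -1.8, 0.7]
opening: 0.0397
grip_force: 0.8
```

Emit:
{"fn": "send_rows", "kwargs": {
  "targets": [
    [1, 0, 0, 0],
    [1, 0, 0, 0],
    [0, 0, 0, 0]
  ]
}}

```text
time_s: 18.0
tcp_pos: [0.6057, -0.0113, -0.0192]
ee_rot: [3.125, 0.32, 0.001]
ft_force: [-1.7, -1.1, 1.1]
opening: 0.0399
grip_force: 0.6
```

Emit:
{"fn": "send_rows", "kwargs": {
  "targets": [
    [1, 0, 0, 0],
    [0, 0, 0, 0]
  ]
}}

```text
time_s: 18.2
tcp_pos: [0.6062, -0.0112, -0.0192]
ee_rot: [3.125, 0.319, -0.001]
ft_force: [-2.8, -0.1, 0.5]
opening: 0.0398
grip_force: 1.3
```

Emit:
{"fn": "send_rows", "kwargs": {
  "targets": [
    [1, 0, 0, 0],
    [0, 0, 0, 0]
  ]
}}

```text
time_s: 18.4
tcp_pos: [0.6062, -0.0112, -0.0193]
ee_rot: [3.125, 0.319, -0.004]
ft_force: [-4.1, -0.8, 3.3]
opening: 0.0401
grip_force: 2.6
```

Emit:
{"fn": "send_rows", "kwargs": {
  "targets": [
    [1, 0, 0, 0],
    [0, 0, 0, 0]
  ]
}}

```text
time_s: 18.6
tcp_pos: [0.6062, -0.0112, -0.0193]
ee_rot: [3.125, 0.319, -0.007]
ft_force: [-8.1, -1.3, 6.4]
opening: 0.04
grip_force: 3.7
```

```bash
python3 - <<'E'
from wm import *
s,R=state(); c=cam("wrist"); g=cv2.cvtColor(c["frame"],cv2.COLOR_BGR2GRAY)
T=lambda px,z:(R.T@(cast(c,px,z)-s["tcp_pos"]).T).T*1000
for row in (225,235,242):
    l=g[row].astype(int); u=[u for u in range(60,520) if (l[u]<90)!=(l[u+1]<90)]; print(row,T([[v+.5,row] for v in u],.02)[:,1].round(1).tolist())
for u in (262,280,298):
    l=g[:300,u].astype(int); v=[v for v in range(100,280) if abs(l[v+3]-l[v])>25]; print(u,v, l[0:280:20])
    if v: print([T([[u,k+1.5]],z)[0,0].round(1) for k in (v[0],v[-1]) for z in (.02,.038)])
E
```

```text
t 18.6 tcp [ 0.6062 -0.0112 -0.0193] yaw 0.2036 tilt [-0.0043 -0.0007] F [-8.067  -1.2914  6.3577] open 0.04000878746821026
225 [-102.1, -58.5, -51.1, -42.1, 48.0, 50.9, 58.2, 101.9]
235 [-102.4, -60.7, -53.9, -38.5, 39.9, 53.6, 61.1, 102.2]
242 [-102.4, -38.2, 38.5, 102.3]
262 [196, 197, 198, 199, 246, 247, 248, 249] [228  55  55  58  61  64  67  68  71  71 237 232 232  40]
[np.float64(38.1), np.float64(41.8), np.float64(7.2), np.float64(14.3)]
280 [199, 200, 201, 202, 247, 248, 249, 250] [233  53  55  60  61  63  66  69  68  71  70 232 234  42]
[np.float64(36.4), np.float64(40.3), np.float64(6.6), np.float64(13.8)]
298 [200, 201, 202, 203, 247, 248, 249, 250] [241  53  53  57  60  62  65  68  67  71  68 233 232  36]
[np.float64(35.8), np.float64(39.8), np.float64(6.6), np.float64(13.7)]
```

Motion is blocked with force building, but the rear edge still looks some mm behind the guide tips, where only 2 mm is expected. I'll check precisely whether this is the stop.

```bash
python3 - <<'E'
from wm import *
s,R=state(); print("tau",s["ft_torque"]); c=cam("wrist"); g=cv2.cvtColor(c["frame"],cv2.COLOR_BGR2GRAY)
T=lambda px,z:(R.T@(cast(c,px,z)-s["tcp_pos"]).T).T*1000
print(proj(c,[s["tcp_pos"]+R@np.array([x/1000,y/1000,-.0373]) for x in (7,13) for y in(-57,57)]).round(0).tolist())
print(g[226:246,186:216:2]); print(g[226:246,344:374:2])
print("col240",g[150:256:3,240]); print("col225",g[150:256:3,228]); print("col330",g[150:256:3,333])
w=cam("wrist")["frame"]; print(w[100:256:12,240].tolist())
old=cv2.imread("pics/w5.png"); go=cv2.cvtColor(old,cv2.COLOR_BGR2GRAY); print("w5 guide",go[92:108,160:190:2]); print(go[236:252,240:244].T)
E
```

```text
t 18.65 tcp [ 0.6062 -0.0112 -0.0193] yaw 0.2035 tilt [-0.0042 -0.0008] F [-7.1447 -0.9964  6.7247] open 0.04001537152597416
tau [-0.2356  1.6586  0.0461]
[[185.0, 249.0], [381.0, 249.0], [184.0, 240.0], [382.0, 239.0]]
[[170 173 169  78  42  40  37  39  36  42  31  37 223 238 232]
 [170 173 144  78  40  43  43  39  37  41  37  26 105 248 234]
 [170 175 117  73  39  42  41  36  40  40  38  35  19 184 240]
 [170 177  87  66  38  37  41  36  38  37  43  43  31  73 252]
 [174 182  72  53  35  40  39  37  43  41  37  39  37  23 154]
 [172 171  72  37  41  39  37  40  41  40  43  41  40  34  30]
 [172 147  71  36  38  42  42  40  39  39  41  36  40  41  13]
 [175 120  66  39  38  39  43  40  40  38  37  41  36  41  19]
 [178  85  59  41  43  38  38  39  39  40  37  40  41  38  18]
 [181  72  51  39  40  39  38  40  40  40  41  39  39  43  20]
 [170  74  40  39  39  37  41  37  37  38  37  36  40  38  22]
 [150  65  38  38  40  42  37  42  38  43  41  41  40  40  24]
 [128  50  36  37  39  39  40  39  41  38  39  39  41  39  24]
 [ 87  38  35  42  40  37  37  42  43  37  40  38  36  39  31
[... 2888 characters left out ...]
 38  38  32  47 121 142  80  80  75  37  39  41  40]
 [ 43  40  41  38  36  33  41  51  80  82  61  40  37  41  43]
 [ 39  39  39  39  40  38  34  34  33  62  59  40  43  40  42]
 [ 39  39  39  40  38  44  40  37  38  34  37  39  41  42  36]
 [ 42  40  41  39  36  40  42  41  44  36  39  41  38  42  38]
 [ 39  41  42  39  37  42  34  41  39  38  40  40  39  40  39]
 [ 35  38  40  39  40  42  38  39  37  38  37  40  38  39  39]]
[[201 202 201 201 200 202 204 219 118   6  22  29  28  25  26  22]
 [200 198 200 199 200 198 202 217 117  10  16  28  17  26  29  26]
 [198 199 198 200 198 200 203 216 117   3  26  26  21  24  23  25]
 [200 199 201 197 197 199 199 217 117   9  21  27  22  26  26  16]]
```

The edge I first read at row 249 was the camera barrel covering the view. The true rear edge is at row 244.5, with the fingers still flush on it, about 2-3 mm behind the guide tips (2 mm expected). The torque sign puts the contact at the fingertips. I'll press a little harder to make sure it is seated.

Emit:
{"fn": "send_rows", "kwargs": {
  "targets": [
    [1, 0, 0, 0],
    [1, 0, 0, 0],
    [0, 0, 0, 0]
  ]
}}

```text
time_s: 19.05
tcp_pos: [0.6061, -0.0112, -0.0195]
ee_rot: [3.125, 0.319, -0.013]
ft_force: [-11.1, -1.9, 10.3]
opening: 0.0398
grip_force: 6.0
```

Emit:
{"fn": "send_rows", "kwargs": {
  "targets": [
    [1, 0, 0, 0],
    [1, 0, 0, 0],
    [0, 0, 0, 0],
    [0, 0, 0, 0]
  ]
}}

```text
time_s: 19.45
tcp_pos: [0.6061, -0.0112, -0.0196]
ee_rot: [3.125, 0.319, -0.019]
ft_force: [-16.5, -2.5, 14.2]
opening: 0.0397
grip_force: 8.2
```

```bash
python3 - <<'E'
from st import *
s,R=state(); print(s["ft_torque"])
E
```

```text
t 19.45 tcp [ 0.6061 -0.0112 -0.0196] yaw 0.2032 tilt [-0.0121 -0.0021] F [-16.4964  -2.453   14.1557] open 0.03972134845570293
[-0.5317  3.673   0.0445]
```

It holds at 16 N with no motion. I'll back off and measure with a clear view before deciding.

Emit:
{"fn": "send_rows", "kwargs": {
  "targets": [
    [-5, 0, 0, 0],
    [-5, 0, 0, 0],
    [-20, 0, 0, 0],
    [-40, 0, 0, 0],
    [-30, 0, 0, 0],
    [-10, 0, -30, 0],
    [0, 0, -40, 0],
    [0, 0, 0, 0]
  ]
}}

```text
time_s: 20.25
tcp_pos: [0.5093, -0.0321, 0.0555]
ee_rot: [3.124, 0.319, 0.018]
ft_force: [0.1, 0.5, -0.4]
opening: 0.04
grip_force: 0.0
```

```bash
python3 - <<'E'
from wm import *
s,R=state(); c=cam("wrist"); cv2.imwrite("pics/w6.png",c["frame"]); g=cv2.cvtColor(c["frame"],cv2.COLOR_BGR2GRAY)
T=lambda px,z:(R.T@(cast(c,px,z)-s["tcp_pos"]).T).T*1000
f=lambda x,y,z: proj(c,[s["tcp_pos"]+R@np.array([x/1000,y/1000,0])+[0,0,z-s["tcp_pos"][2]]])[0].round(0)
for x in (90,100,110): print(x,f(x,-30,.02),f(x,30,.02),f(x,-57,.018),f(x,57,.018))
for u in range(200,370,12):
    l=g[:,u].astype(int); v=[k for k in range(40,260) if abs(l[k+1]-l[k])>20]; print(u,v,[T([[u,k+.5]],.02)[0,0].round(1) for k in v][-3:])
E
```

```text
t 20.25 tcp [ 0.5093 -0.0321  0.0555] yaw 0.2037 tilt [ 0.0113 -0.0001] F [ 0.0782  0.5167 -0.4185] open 0.03995957953156345
90 [242. 110.] [322. 109.] [206. 110.] [358. 110.]
100 [241.  95.] [323.  95.] [206.  96.] [358.  96.]
110 [241.  81.] [323.  81.] [205.  82.] [359.  82.]
200 [66, 67, 68, 69, 77, 78, 258, 259] [np.float64(112.0), np.float64(-29.3), np.float64(-30.2)]
212 [60, 61] [np.float64(124.4), np.float64(123.7)]
224 [41] [np.float64(137.2)]
236 [79, 80, 82, 83] [np.float64(110.3), np.float64(108.9), np.float64(108.2)]
248 [43, 79, 80, 82, 83, 258, 259] [np.float64(108.1), np.float64(-29.2), np.float64(-30.1)]
260 [51, 65, 79, 80, 82, 83, 258, 259] [np.float64(108.1), np.float64(-29.2), np.float64(-30.1)]
272 [61, 62, 64, 65, 66, 79, 80, 82, 83, 258, 259] [np.float64(108.1), np.float64(-29.2), np.float64(-30.1)]
284 [61, 62, 64, 65, 66, 79, 80, 82, 83, 258, 259] [np.float64(108.0), np.float64(-29.3), np.float64(-30.2)]
296 [62, 64, 65, 66, 79, 80, 82, 83, 258, 259] [np.float64(108.1), np.float64(-29.3), np.float64(-30.2)]
308 [79, 80, 82, 83, 258, 259] [np.float64(108.1), np.float64(-29.3), np.float64(-30.2)]
320 [79, 80, 82, 83] [np.float64(110.2), np.float64(108.8), np.float64(108.1)]
332 [79, 80, 81] [np.float64(111.0), np.float64(110.3), np.float64(109.6)]
344 [45, 47, 48, 50] [np.float64(133.2), np.float64(132.5), np.float64(131.1)]
356 [53, 54, 56, 76, 77, 81, 259] [np.float64(112.6), np.float64(109.8), np.float64(-30.4)]
368 [258, 259] [np.float64(-29.6), np.float64(-30.5)]
```

Emit:
{"fn": "send_rows", "kwargs": {
  "targets": [
    [0, 0, 0, 0],
    [0, 0, 0, 0]
  ]
}}

```text
time_s: 20.5
tcp_pos: [0.5041, -0.0321, 0.0498]
ee_rot: [-3.125, -0.32, 0.002]
ft_force: [-0.0, 1.0, 0.4]
opening: 0.0402
grip_force: 0.0
```

```bash
python3 - <<'E'
from wm import *
s,R=state(); c=cam("wrist"); g=cv2.cvtColor(c["frame"],cv2.COLOR_BGR2GRAY).astype(int)
T=lambda px,z:(R.T@(cast(c,px,z)-s["tcp_pos"]).T).T*1000
def e(u,a,b,th):
    l=g[:,u]; return [k+(th-l[k])/(l[k+1]-l[k]) for k in range(a,b) if (l[k]-th)*(l[k+1]-th)<0]
print("cols",[g[70:95,u].tolist() for u in (260,284,308)])
for u in (260,284,308):
    v=e(u,240,275,90); print(u,v,T([[u,k] for k in v],.008)[:,0])
print("guideL\n",g[62:86,190:212:2]); print("guideR\n",g[62:86,350:372:2])
for k in (75,77,79,81,83): print(k,T([[284,k]],.02)[0,0],T([[200,k]],.018)[0],T([[284,k]],.008)[0,0])
E
```

```text
t 20.5 tcp [ 0.5041 -0.0321  0.0498] yaw 0.2039 tilt [-0.0012  0.0001] F [-0.0402  0.9665  0.3594] open 0.04016721398094621
cols [[146, 96, 101, 77, 41, 40, 46, 45, 41, 43, 39, 41, 43, 44, 44, 42, 43, 45, 43, 40, 45, 39, 45, 43, 44], [144, 102, 105, 75, 37, 37, 41, 44, 42, 43, 44, 44, 45, 40, 43, 42, 45, 43, 45, 45, 42, 43, 42, 43, 46], [152, 102, 103, 80, 48, 42, 40, 38, 41, 41, 43, 45, 46, 43, 45, 41, 39, 44, 40, 45, 43, 40, 47, 44, 43]]
260 [np.float64(255.46794871794873)] [-29.3232]
284 [np.float64(255.4470588235294)] [-29.3086]
308 [np.float64(255.43396226415095)] [-29.3301]
guideL
 [[ 41  44  44  33 153 168 167 168 180  66  77]
 [ 38  43  43  28 177 169 167 168 164  72  82]
 [ 42  39  41  38 175 169 167 169 128  72  74]
 [ 40  42  39  96 173 167 168 172  95  76  55]
 [ 42  44  37 140 177 168 167 175  73  76  42]
 [ 43  45  41  57 168 173 168 180  75  78  45]
 [ 45  43  44  36  60 169 175 158  69  78  40]
 [ 43  45  43  39  34  69 167 119  76  69  37]
 [ 40  40  43  40  40  40  73  87  75  51  44]
 [ 43  44  46  40  45  40  40  80  80  44  45]
 [ 42  40  40  37  40  43  36  46  
[... 1408 characters left out ...]
2  43  44  43  43  43]
 [ 43  44  41  43  38  44  42  43  42  42  42]
 [ 43  43  44  39  43  44  44  43  40  46  40]
 [ 43  38  43  42  43  43  42  43  43  42  41]
 [ 42  41  42  43  42  41  42  43  45  43  44]
 [ 43  41  43  43  44  43  45  45  42  42  40]
 [ 42  43  44  41  42  45  45  42  47  42  37]
 [ 42  40  41  41  44  41  42  42  43  41  44]]
75 112.71570550996583 [113.5483 -59.1285  31.7219] 114.8249807084446
77 111.36731825625047 [112.1826 -59.1995  31.7235] 113.40715545617881
79 110.0162095718891 [110.8142 -59.2711  31.7251] 111.98646862755098
81 108.66234561271033 [109.4429 -59.3431  31.7267] 110.56288463551387
83 107.30569245670225 [108.0689 -59.4156  31.7283] 109.13636781117123
```

From the clear view, the rear edge is 145.1 mm ahead of the plate's rear edge. Home is 146 mm, so it agrees within the calibration, and it held firm up to 16 N. The carrier is square. I'll lift clear and check that nothing else moved.

Emit:
{"fn": "send_rows", "kwargs": {
  "targets": [
    [0, 0, -40, 0],
    [-20, 0, -40, 0],
    [-20, 0, -20, 0],
    [0, 0, 0, 0]
  ]
}}

```text
time_s: 20.95
tcp_pos: [0.4651, -0.0408, 0.1524]
ee_rot: [3.124, 0.318, 0.004]
ft_force: [-0.3, 0.4, 0.6]
opening: 0.0397
grip_force: 0.0
```

```bash
python3 - <<'E'
from wm import *
state()
for n in ("top","side"):
    d=cv2.absdiff(cam(n)["frame"],cv2.imread(f"pics/{n}1.png")).max(2); m=cv2.morphologyEx((d>30).astype(np.uint8),cv2.MORPH_OPEN,np.ones((2,2)))
    print(n,[cv2.boundingRect(k) for k in blobs(None,m,4)])
E
```

```text
t 20.95 tcp [ 0.4651 -0.0408  0.1524] yaw 0.2029 tilt [ 0.0028 -0.0008] F [-0.2909  0.3593  0.6405] open 0.039744073327863394
top [(274, 415, 12, 5), (261, 415, 8, 5), (287, 411, 5, 4), (253, 407, 12, 13), (274, 405, 11, 6), (289, 400, 9, 10), (284, 367, 4, 8), (504, 332, 56, 88), (258, 238, 5, 8), (260, 196, 80, 224), (271, 176, 29, 19), (268, 161, 5, 3), (287, 157, 5, 3)]
side [(542, 204, 18, 8), (525, 200, 23, 5), (262, 200, 45, 26), (237, 200, 25, 20), (552, 195, 8, 8), (508, 193, 16, 13), (510, 162, 9, 27), (503, 157, 14, 33), (523, 146, 37, 23), (498, 118, 62, 48), (528, 113, 32, 5), (296, 94, 47, 74), (305, 83, 32, 12), (319, 82, 6, 2), (487, 59, 2, 6), (479, 49, 12, 14), (502, 43, 13, 5), (487, 33, 28, 17), (502, 28, 18, 6), (490, 27, 10, 5), (527, 16, 33, 11), (304, 0, 78, 83), (299, 0, 16, 75)]
```

Only the arm and the carrier changed. The carrier's front now also shows beyond the bridge, at the stop (top view (270,162) and (289,158)). Handing in.

```bash
python3 -c "
from bench import r
print(r.job_done())"
```

```text
the job is handed in; nothing more can be done
None
```

I pushed the carrier flat through the guides and under the bridge until it stopped firmly at the end stop, and handed the job in at about 21 s; it measured within about 1 mm of home, it held at 16 N, and the before-and-after pictures showed nothing else moved.

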